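# Torque the draw nut of a flange clamping fixture with a click wrench

## Robot

A 6-joint arm with a two-finger parallel gripper is mounted at the origin on a cart in front of the work surface, level with it; the furniture and walls round the work are solid. World frame = base frame: x ahead of the robot, y to its left, z up, the work surface at z = 0. Lengths are in m, angles in rad, forces in N, time in s.
With the tool pointing down it reaches from about 0.225 to 0.875 m from the base axis. Payload 3.4 kg.
Tool frame: the origin (TCP) lies at the very end of the fingers, on their centre line; the grasp point (between the pads) lies 19 mm behind it; z points along the fingers, y is the line along which they close (so a half turn about z gives the same grasp; the last joint's range is limited). The gripper opens to 85 mm and grips with 20 to 120 N. Pads are 22 mm wide; open, the fingers measure 114 mm over their backs; the gripper's body (76 mm by 85 mm) begins 54 mm behind the grasp point. The pads swing forward as they close: fully open they stand 13 mm farther back than shut.
Start: joints at [0.998, 0.276, 1.505, -0, 1.361, -0.121], TCP at [0.251, 0.517, 0.231] pointing down, gripper open.
Joint ranges: [-2.89, 2.89], [-0.75, 2.08], [0.22, 2.7], [-1.18, 4.32], [0.11, 2.71], [-2.7, 2.7]. Speed limits (rad/s): [2.57, 2.57, 3.14, 3.14, 3.14, 3.14].

## Interface

Orientations are given as a unit quaternion [x, y, z, w].
In Python, from rig import arm, snapshot gives the robot as it stands.
- The arm moves only by the tool carry_out, never from a script. Its argument "plan" is a list of rows, each a list of 5 numbers: the shift along the tool's x, y, z in cm, then the turn about the tool's z in rad, then the closure, from 0 (fully open) to 1 (shut). A call has 1 to 8 rows; each row is the pose to reach, as a shift and turn from the pose commanded when the call began, along the tool's axes at that moment; what a row does not reach only later rows make up. A row lasts 1/8 s, in which the tool goes at most 62.5 mm and 10.7 degrees, less where a joint would pass 70% of its speed; a pose out of reach is approached as far as the arm can. A call with a gripper value outside its range is refused whole. The fingers move at their own pace and stop on an object; "grip_force" is the grip in N (left out, the last holds). Time passes only in rows, so rows that repeat a pose let the fingers close. It gives the time, the measured TCP pose, the force, the opening and the grip force at its end, in the units of the state.
- arm.get_obs(): the state, without advancing time (a new reading comes with each control period).
- snapshot(name): name is "scene" or "top" or "wrist"; returns a dict with "image" (400x640x3 uint8, blue, green, red), "intrinsics" (3x3 intrinsics, pixels), "rvec" (rotation vector, rad) and "tvec" (3), from world to camera coordinates, as OpenCV has them. Camera axes: x right, y down, z forward; pixel columns grow to the right and rows downward; lengths in m; the calibration is good to about 2 mm. A picture is of the moment at which its call begins. There is no depth.
- arm.finish_job(): hands the job in; it is judged then, once.
The state is a dict: "time": time; "joint_positions": joint angles; "joint_velocities": joint speeds; "tau": joint torques, N m; "tcp_pos": TCP position; "ee_rot": TCP orientation; "ft_force": force on the tool from outside, world axes, zero at the start; "torque": the same for the moment, N m; "finger_gap": opening from 0.0 (shut) to 1.0 (fully open); "grip_force": force on a finger pad.
Only numpy, scipy, OpenCV 4.12 (cv2) and the standard library are available. Lean on these libraries where they do the work, as an engineer would, in place of code of your own. Each camera call takes 0.05 s, during which the arm holds its last target. There are 200 camera calls.

## Task

The big nut that clamps the flange onto its ring is still slack. Lift the click torque wrench out of its wooden rest, where only its steel neck is free to take, set its ring right down over the nut and let go of it; then take it by the black grip and pull clockwise (seen from above) until it breaks over with a click, stop at once without pulling it through to its stop, and let go, leaving the wrench sitting on the tightened nut.

Things in the scene. Friction and masses are not known exactly. Their poses are not given: they have to be found in the camera images.
- wrench_ring (a point): Centre of the six-sided hole in the ring end of the steel click wrench, half-way up the ring; moves with the wrench. x axis: along the wrench towards its grip; z: up, out of its upper face. The wrench lies flat, is 204 mm long and weighs about 0.5 kg, balanced about 20 mm from the hole's centre towards the grip. Ring 59 mm outside diameter, 20 mm high, underside 10 mm below this point; hole 38 mm across flats, with corners on the x axis.
- wrench_neck (a point): Centre of the wrench's flat-sided steel neck, 52 mm from the ring's centre along x: 25 mm wide, 17 mm high, free to grasp from above over 28 to 74 mm from the ring's centre. Axes as wrench_ring. At the start the wrench lies in the rest, head towards the middle of the table; only head and neck can be taken there.
- wrench_grip (a point): Centre of the wrench's black ribbed grip, 126 mm from the ring's centre along x: 24 mm wide, 23 mm high, 76 mm long. Axes as wrench_ring. To be pulled here.
- wrench_click (a joint): Break-over of the wrench, rad: the steel sleeve with the six-sided hole turns inside the ring. 0 (or a hair below) = latched. It stays there until the pull on the nut reaches the set torque of about 1.5 N m (some 10 to 13 N at the grip), then gives way: the resistance falls off, to about half after 0.17 rad, while the grip swings on up to 0.24 rad further, to a hard stop past which the nut would be overtightened. When let go it springs back to 0.
- nut (a point): Centre of the six-sided steel nut, half-way up it: 36 mm across flats, 22 mm high, top edge chamfered. x axis: towards one of its corners (every 60 degrees is alike); z: up. Its underside, 11 mm below this point, stands on a fixed steel washer of 64 mm diameter on the flange's hub; a threaded stud of 24 mm diameter rises 21 mm above this point. A wrench fully down rests on the washer and has about 6 degrees of play either way.
- draw_nut (a joint): Angle of the nut on its stud, rad, growing as it is turned clockwise from above (tightening). It starts anywhere from -0.3 to 0.2 and turns against a drag that rises gradually up to the set torque; it stays where it is left. The nut has to turn some 15 to 50 degrees before the wrench clicks.
- fixture: Dark steel base plate, 150 x 150 x 16 mm, bolted down, with a 100 mm steel ring and a flange of 103 mm diameter stacked on it; the flange's hub and washer end 102 mm above the table. Origin: centre of the plate's underside.
- rest: Low wooden rest, 225 x 120 x 12 mm, fixed, in which the wrench lies, its underside on the 12 mm board; origin under its centre, x towards the end where two 24 mm high cheeks stand close on both sides of the wrench's grip.
- plain_ring: Bystander: dark rolled steel ring, 132 mm diameter, 60 mm high, standing loose; origin at the centre of its underside.
- brass_disc: Bystander: brass disc, 51 mm diameter, 11 mm high, lying loose; origin at the centre of its underside.
- calliper: Bystander: steel vernier calliper, 206 mm long, lying loose; origin at the centre of its underside.

How it is judged:
By the outcome, as a careful person would: the job done as asked, in the order asked, and still so for the second after the job is handed in, with the robot touching nothing.
It also fails if it takes over 64 s, if anything falls off the work surface, if the arm or the gripper's body presses on something with over 40 N, if the wrist force passes 120 N, or if a joint passes its speed limit or range.

## Working session

There is one attempt and no reset: what is moved stays moved. The work goes in short steps, Python scripts to look and compute and a tool call to move; the robot and the scene stay as the last step left them, time stands still between calls to the robot, and variables do not carry over. Pictures are saved under pics/ and viewed, at most 10 in all, crops included, and the job is handed in when it is done.

Besides the shell and the picture viewer there is one more tool, called after ">>>" as a command line: name --pt "numbers of a row" for each row, then --argument value for the rest. carry_out: Moves the arm, as the interface text tells. Its arguments: {"type":"object","properties":{"plan":{"type":"array","items":{"type":"array","items":{"type":"number"}}},"grip_force":{"type":"number"}},"required":["plan"]}

```bash
ls; mkdir -p pics; cat > h.py <<'E'
import numpy as np, cv2
from rig import arm, snapshot
from scipy.spatial.transform import Rotation as R
def ray(s,px,z):
    K=np.array(s["intrinsics"],float);Rm=cv2.Rodrigues(np.array(s["rvec"],float))[0];t=np.array(s["tvec"],float).ravel()
    d=Rm.T@np.linalg.inv(K)@np.array([px[0],px[1],1.]);c=-Rm.T@t
    return c+d*(z-c[2])/d[2]
def proj(s,p):
    return cv2.projectPoints(np.array(p,float).reshape(-1,3),np.array(s["rvec"],float),np.array(s["tvec"],float),np.array(s["intrinsics"],float),None)[0].reshape(-1,2)
def totool(v,o):
    return R.from_quat(o["ee_rot"]).inv().apply(v)
E
python3 - <<'E'
from h import *
for n in ["top","scene"]:
    s=snapshot(n); cv2.imwrite(f"pics/{n}0.png",s["image"]); 
    Rm=cv2.Rodrigues(np.array(s["rvec"],float))[0]; print(n,(-Rm.T@np.ravel(s["tvec"])).round(3),np.array(s["intrinsics"])[0].round(1), Rm.round(2).tolist())
print(arm.get_obs())
E
```

```text
pics
top [0.384 0.009 1.391] [448.    0.  312.7] [[0.02, -1.0, -0.02], [-0.99, -0.02, -0.13], [0.13, 0.02, -0.99]]
scene [ 0.078 -0.796  0.637] [396.7   0.  325. ] [[0.85, -0.52, -0.0], [-0.26, -0.42, -0.87], [0.45, 0.74, -0.5]]
{'time': 0.1, 'joint_positions': array([ 9.97978495e-01,  2.76564385e-01,  1.50599363e+00,  2.74062066e-05,
        1.36071131e+00, -1.20942113e-01]), 'joint_velocities': array([-0.00129876, -0.00251498, -0.00409135, -0.00038077,  0.0017704 ,
        0.00119496]), 'tau': array([ 2.00648137e-03, -4.17699623e+01, -2.46405119e+01, -1.66607665e-04,
        5.76766528e-03,  1.59378277e-05]), 'tcp_pos': array([0.25078886, 0.51691109, 0.23051275]), 'ee_rot': array([ 2.24023201e-01,  9.74583451e-01, -7.83850345e-04, -2.97607408e-04]), 'ft_force': array([-0.39948606,  0.37653349,  0.79649191]), 'torque': array([-0.01551579, -0.03465527, -0.01324974]), 'grip_force': 0.0, 'finger_gap': 0.9917549649209298}
```

View pics/top0.png

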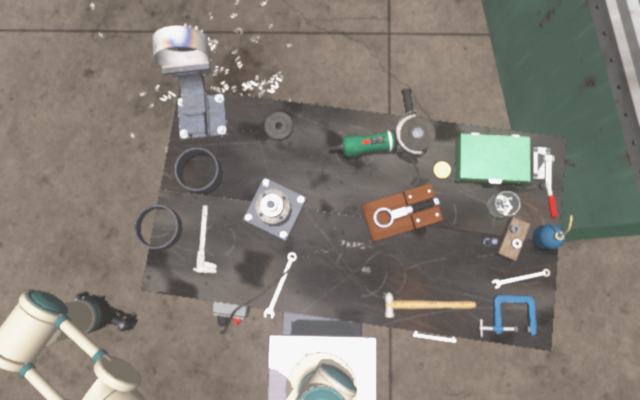

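View pics/scene0.png

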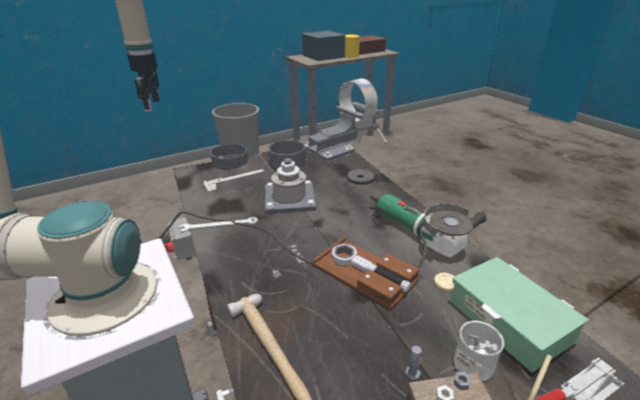

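The top view shows the wrench ring at about (384,217) with its grip towards (437,203), and the nut and stud at about (272,205). The scene view shows the ring at (343,253) and the stud top at (287,163). Next I'll turn these into positions and view enlarged crops.

```bash
python3 - <<'E'
from h import *
s=snapshot("top");c=snapshot("scene")
print("ring",ray(s,(384,217),.032).round(4),ray(c,(343,253),.032).round(4))
print("grip",ray(s,(430,206),.032).round(4))
print("nut",ray(s,(272,205),.124).round(4), "studtop",ray(c,(287,161),.134).round(4))
a=cv2.resize(s["image"][175:245,355:445],(400,311),interpolation=2)
b=cv2.resize(s["image"][170:240,230:320],(400,311),interpolation=2)
d=cv2.resize(c["image"][225:305,305:425],(400,267),interpolation=2)
e=cv2.resize(c["image"][145:215,245:335],(400,267),interpolation=2)
cv2.imwrite("pics/c1.png",np.vstack([np.hstack([a,b]),np.hstack([d,e])]))
E
```

```text
ring [ 0.5109 -0.1814  0.032 ] [ 0.5059 -0.1806  0.032 ]
grip [ 0.5467 -0.3209  0.032 ]
nut [0.5315 0.1499 0.124 ] studtop [0.53   0.1516 0.134 ]
```

View pics/c1.png

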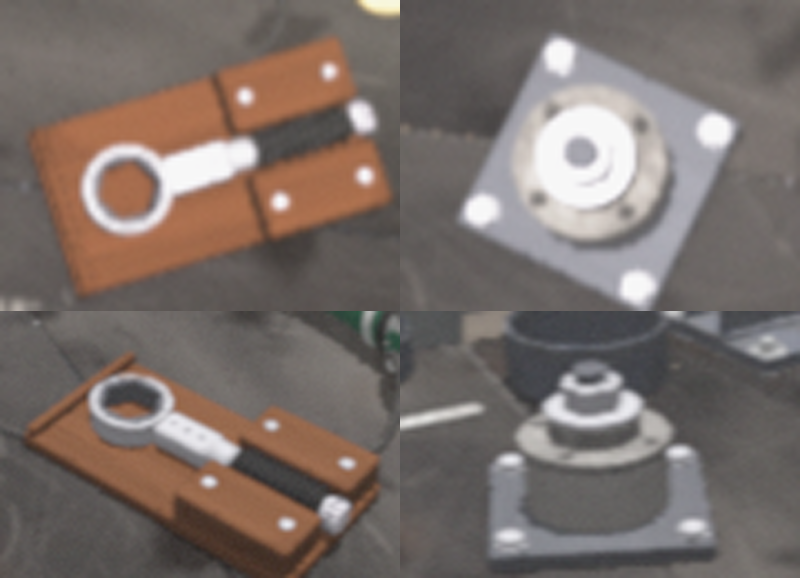

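The ring sits near (0.510,-0.181) with the wrench yaw at about -76°. The nut is near (0.531,0.15). On the way to the wrench I'll pass above the nut to get a close wrist view.

>>> carry_out --pt "-5 -3 -0.7 0.12 0" --pt "-10 -6 -1.5 0.25 0" --pt "-15 -9 -2 0.37 0" --pt "-20 -12 -3 0.5 0" --pt "-25 -15 -4 0.62 0" --pt "-31 -18 -5 0.75 0" --pt "-38.5 -22 -5 0.87 0" --pt "-38.5 -22 -5 0.87 0"

```text
time: 1.2
tcp_pos: [0.5031, 0.1484, 0.2812]
ee_rot: [0.615, 0.788, -0.0, 0.0]
ft_force: [-0.1, 0.8, -0.4]
finger_gap: 1.002
grip_force: 0.0
```

```bash
python3 - <<'E'
from h import *
o=arm.get_obs();print(o["time"],o["tcp_pos"],R.from_quat(o["ee_rot"]).as_matrix().round(3).tolist())
s=snapshot("wrist");cv2.imwrite("pics/w1.png",s["image"])
Rm=cv2.Rodrigues(np.array(s["rvec"],float))[0];print((-Rm.T@np.ravel(s["tvec"])).round(3),Rm[2].round(2),s["intrinsics"])
E
```

```text
1.2 [0.50308413 0.14844282 0.2812002 ] [[-0.243, 0.97, 0.001], [0.97, 0.243, -0.001], [-0.001, 0.0, -1.0]]
[0.483 0.228 0.424] [ 0.08 -0.31 -0.95] [[280.76233824   0.         318.55674016]
 [  0.         280.76233824 201.35269201]
 [  0.           0.           1.        ]]
```

View pics/w1.png

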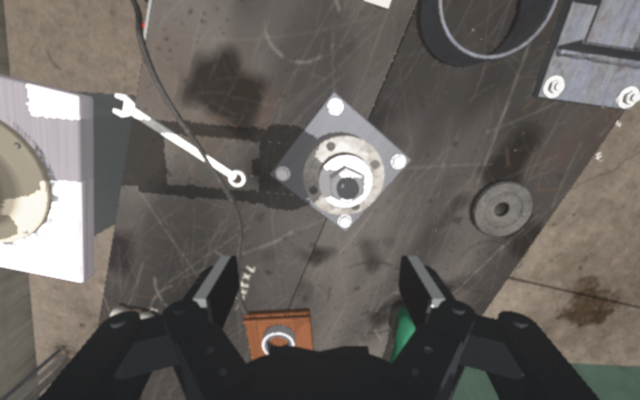

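The wrist view shows the nut at about (347,185), only about 34 px wide. I'll drop 10 cm with the nut kept in view.

>>> carry_out --pt "-1 1.3 5 0 0" --pt "-2.1 2.6 10 0 0" --pt "-2.1 2.6 10 0 0" --pt "-2.1 2.6 10 0 0"

```text
time: 1.75
tcp_pos: [0.5321, 0.138, 0.1827]
ee_rot: [0.614, 0.79, 0.001, 0.0]
ft_force: [-0.4, -0.2, 0.3]
finger_gap: 1.001
grip_force: 0.0
```

```bash
python3 - <<'E'
from h import *
s=snapshot("wrist");im=s["image"];p=proj(s,[.531,.15,.124])[0];print(p)
x,y=p.round().astype(int);c=im[y-60:y+60,x-60:x+60];print(x,y)
import pickle;pickle.dump(s,open("nut.pkl","wb"))
cv2.imwrite("pics/n.png",cv2.resize(c,(600,600),interpolation=2))
E
```

```text
[320.84613171 204.81245753]
321 205
```

View pics/n.png

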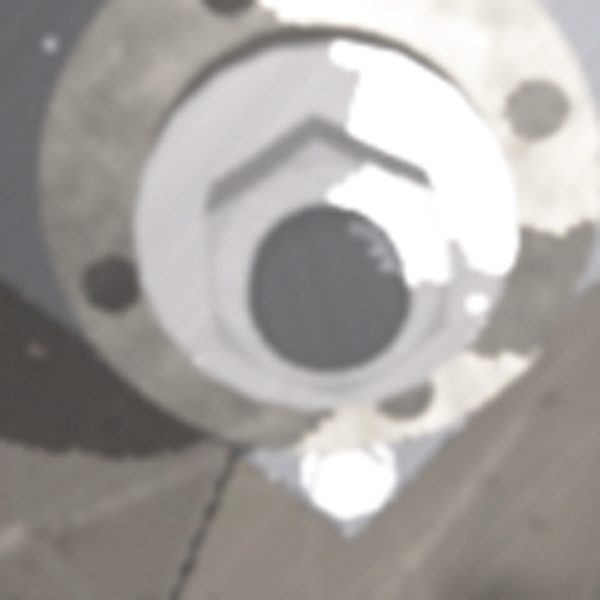

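The nut's near corner on the washer is at crop (316,116), with neighbouring corners at about (207,192) and (433,178). The stud-top centre is at (330,288). The washer outline spans x from 135 to 520, with its top at y=28.

```bash
python3 - <<'E'
from h import *
import pickle;s=pickle.load(open("nut.pkl","rb"))
P=lambda u,v,z:ray(s,(261+u/5,145+v/5),z)
print("stud",P(330,288,.134).round(4))
c=[P(207,192,.102),P(316,116,.102),P(433,178,.102)]
for z,q in[(.102,c),(.124,[P(212,212,.122),P(316,140,.122),P(430,186,.122)])]:
    print(np.array(q).round(4).tolist(),[round(np.linalg.norm(q[i]-q[i+1]),4) for i in(0,1)])
    for i in(0,1): 
        d=(q[i+1]-q[i]);print("edge dir",np.degrees(np.arctan2(d[1],d[0])).round(1))
print("washer",P(135,225,.102).round(4),P(520,225,.102).round(4),P(327,28,.102).round(4))
w=(P(135,225,.102)+P(520,225,.102))/2
v=c[1]-P(330,288,.134);print("corner ang",np.degrees(np.arctan2(v[1],v[0])))
o=arm.get_obs();print(o["tcp_pos"])
t=np.array([.523,-.232,.2])-o["tcp_pos"];print(totool(t,o)*100,R.from_quat(o["ee_rot"]).as_matrix()[:,0])
E
```

```text
stud [0.5339 0.1561 0.134 ]
[[0.5137, 0.157, 0.102], [0.5279, 0.1736, 0.102], [0.5491, 0.1684, 0.102]] [np.float64(0.0219), np.float64(0.0219)]
edge dir 49.7
edge dir -13.9
[[0.515, 0.1595, 0.122], [0.5274, 0.1741, 0.122], [0.5457, 0.1715, 0.122]] [np.float64(0.0191), np.float64(0.0185)]
edge dir 49.6
edge dir -8.1
washer [0.5035 0.1485 0.102 ] [0.5653 0.1642 0.102 ] [0.526  0.1878 0.102 ]
corner ang 108.9185252232639
[0.53255197 0.13807501 0.1834908 ]
[-35.62564975 -10.05849863  -1.6830878 ] [-2.46935084e-01  9.69032023e-01 -4.08073709e-05]
```

>>> carry_out --pt "-6 -1.7 -1.5 0 0" --pt "-12 -3.4 -1.5 0 0" --pt "-18 -5 -1 0 0" --pt "-24 -6.8 0 0 0" --pt "-30 -8.5 2 0 0" --pt "-35.6 -10 3.5 0 0" --pt "-35.6 -10 3.5 0 0" --pt "-35.6 -10 3.5 0 0"

```text
time: 2.8
tcp_pos: [0.5232, -0.232, 0.148]
ee_rot: [0.614, 0.789, 0.001, 0.001]
ft_force: [0.4, 0.8, 0.8]
finger_gap: 1.0
grip_force: 0.0
```

```bash
python3 - <<'E'
from h import *
import pickle
s=snapshot("wrist");im=s["image"];pickle.dump(s,open("wr.pkl","wb"))
print(proj(s,[[.511,-.181,.032],[.523,-.232,.03]]))
cv2.imwrite("pics/wr.png",cv2.resize(im[60:360,140:500],(720,600),interpolation=2))
E
```

```text
[[318.99017026 141.75351042]
 [318.0450785  196.10357117]]
```

View pics/wr.png

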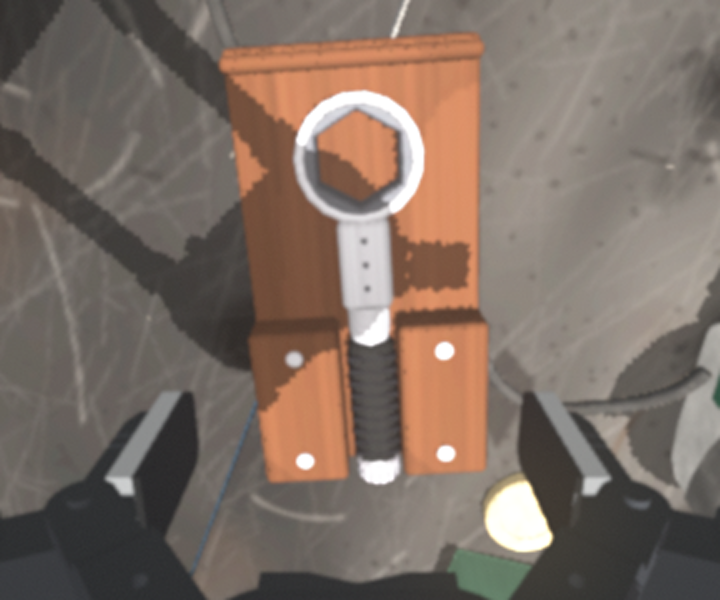

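The ring is centred at crop (360,155), the neck dots run from (363,241) to (367,289), and the end cap is at (380,470).

```bash
python3 - <<'E'
from h import *
import pickle;s=pickle.load(open("wr.pkl","rb"))
P=lambda u,v,z:ray(s,(140+u/2,60+v/2),z)
r=P(360,155,.032);e=P(380,470,.03);print(r.round(4),e.round(4),np.linalg.norm(e-r))
for q in[P(367,289,.0305),P(363,241,.0305),P(375,400,.033),e]:
    v=q-r;print(np.degrees(np.arctan2(v[1],v[0])).round(1),np.linalg.norm(v).round(4))
a=np.radians(np.degrees(np.arctan2(*(e-r)[1::-1])));o=arm.get_obs()
t=r+.05*np.array([np.cos(a),np.sin(a),0]);print("target",t,(totool(t-o["tcp_pos"],o)*100).round(2))
x=R.from_quat(o["ee_rot"]).as_matrix()[:,0];print("tool yaw",np.degrees(np.arctan2(x[1],x[0])))
E
```

```text
[ 0.511  -0.1771  0.032 ] [ 0.5639 -0.3398  0.03  ] 0.17109670983507497
-72.6 0.0648
-73.6 0.0404
-72.1 0.1253
-72.0 0.1711
target [ 0.52641515 -0.22465545  0.032     ] [ 0.58  0.45 11.6 ]
tool yaw 104.30598893927434
```

>>> carry_out --pt "0.5 0.4 5 -0.06 0.3" --pt "0.5 0.4 9 -0.06 0.4" --pt "0.5 0.4 12 -0.06 0.4" --pt "0.5 0.4 13 -0.06 0.4" --pt "0.5 0.4 13 -0.06 0.5" --pt "0.5 0.4 13 -0.06 0.5" --pt "0.5 0.4 13 -0.06 0.5" --grip_force 80

```text
time: 3.72
tcp_pos: [0.5261, -0.2268, 0.0177]
ee_rot: [0.59, 0.808, 0.0, 0.001]
ft_force: [-0.5, 0.5, 0.2]
finger_gap: 0.498
grip_force: 0.0
```

>>> carry_out --pt "0 0 0 0 0.7" --pt "0 0 0 0 0.9" --pt "0 0 0 0 1" --pt "0 0 0 0 1" --pt "0 0 0 0 1" --grip_force 80

```text
time: 4.35
tcp_pos: [0.5257, -0.2267, 0.0174]
ee_rot: [0.59, 0.807, 0.0, 0.001]
ft_force: [-0.7, 1.4, 5.8]
finger_gap: 0.27
grip_force: 78.8
```

>>> carry_out --pt "0 0 -1 0 1" --pt "0 0 -3 0 1" --pt "0 0 -6 0 1" --pt "0 0 -10 0 1" --pt "0 0 -14 0 1" --pt "0 0 -17 0 1" --pt "0 0 -18 0 1" --pt "0 0 -18 0 1"

```text
time: 5.35
tcp_pos: [0.5248, -0.2263, 0.1958]
ee_rot: [0.59, 0.807, -0.0, -0.0]
ft_force: [-0.2, 0.8, -6.2]
finger_gap: 0.266
grip_force: 79.2
```

```bash
python3 - <<'E'
from h import *
o=arm.get_obs();print(totool([.023,.333,0],o),o["ft_force"],o["torque"],o["finger_gap"],o["tcp_pos"])
E
```

```text
[3.10236651e-01 1.23171466e-01 1.01408533e-04] [-0.1907327   0.75259545 -6.24251628] [-0.1908005  -0.05991544  0.02342782] 0.2659356933320819 [ 0.52476434 -0.22630889  0.19577128]
```

>>> carry_out --pt "3 1.2 0 0 1" --pt "7 2.8 0 0 1" --pt "12 4.8 0 0 1" --pt "18 7.1 0 0 1" --pt "23 9.1 0 0 1" --pt "28 11.1 0 0 1" --pt "31 12.3 0 0 1" --pt "31 12.3 0 0 1"

```text
time: 6.35
tcp_pos: [0.5465, 0.1087, 0.1938]
ee_rot: [0.588, 0.809, -0.001, -0.002]
ft_force: [-0.4, -1.0, -6.2]
finger_gap: 0.267
grip_force: 79.2
```

>>> carry_out --pt "0 0 0.5 0 1" --pt "0 0 1 0 1" --pt "0 0 1 0 1" --pt "0 0 1 0 1"

```text
time: 6.85
tcp_pos: [0.5482, 0.1056, 0.1863]
ee_rot: [0.59, 0.807, 0.0, -0.0]
ft_force: [-0.2, 0.3, -5.4]
finger_gap: 0.266
grip_force: 79.2
```

```bash
python3 - <<'E'
from h import *
import pickle
o=arm.get_obs();print(o["tcp_pos"],o["ee_rot"])
s=snapshot("wrist");im=s["image"];pickle.dump(s,open("ov.pkl","wb"))
p=proj(s,[.534,.156,.134])[0];print(p)
x,y=p.round().astype(int);x0,y0=max(x-75,0),max(y-60,0);print(x0,y0)
cv2.imwrite("pics/ov.png",cv2.resize(im[y0:y0+120,x0:x0+150],(750,600),interpolation=2))
E
```

```text
[0.54820024 0.10562025 0.18626468] [ 5.90305009e-01  8.07180275e-01  8.81144644e-06 -3.12229746e-06]
[320.86044759 152.86777376]
246 93
```

View pics/ov.png

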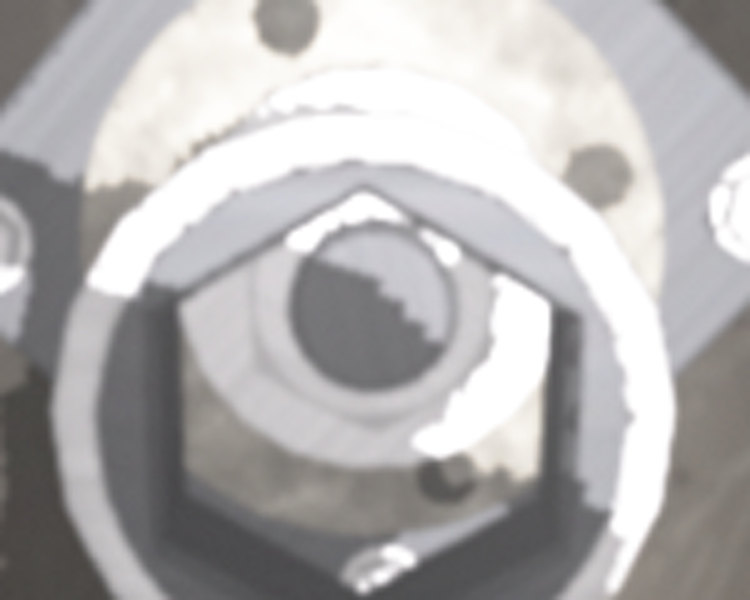

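The view shows the hole's lower edge with its top corner at crop (366,190) and flats at x=182 and x=550. The stud top is at (373,307). The nut looks aligned with the hole.

```bash
python3 - <<'E'
from h import *
import pickle;s=pickle.load(open("ov.pkl","rb"));o=arm.get_obs()
P=lambda u,v,z:ray(s,(246+u/5,93+v/5),z)
x=R.from_quat(o["ee_rot"]).as_matrix()[:,0];print("yaw",np.degrees(np.arctan2(x[1],x[0])))
z=.181;L,Rr,T,B=P(182,300,z),P(550,315,z),P(366,190,z),P(370,592,z)
print("AF",np.linalg.norm(L-Rr),"AC",np.linalg.norm(T-B))
h1=(T+B)/2;h2=T-.0219*x;print(h1,h2)
for a,b in[((180,300),(366,190)),((366,190),(550,297)),((182,300),(182,495)),((550,300),(545,480))]:
    d=P(*b,z)-P(*a,z);print("edge",np.degrees(np.arctan2(d[1],d[0])).round(1))
st=P(373,307,.134);print("stud",st)
h=(h1+h2)/2
print("shift tool cm",totool(st-h,o)*100, totool(np.array([.534,.156,0])-h,o)*100)
E
```

```text
yaw 107.65108303273507
AF 0.03885782428301639 AC 0.044104761508313134
[0.53415624 0.15224268 0.181     ] [0.5338913  0.15231703 0.18100078]
edge 47.6
edge -11.9
edge -74.7
edge -71.5
stud [0.53415143 0.15493473 0.134     ]
shift tool cm [0.2492856  0.09080586 4.70006651] [ 0.3558677   0.10337192 18.10006874]
```

>>> carry_out --pt "0.28 0.1 1 0.0 1" --pt "0.28 0.1 2.5 0 1" --pt "0.28 0.1 4 0 1" --pt "0.28 0.1 5 0 1" --pt "0.28 0.1 5.5 0 1" --pt "0.28 0.1 5.5 0 1"

```text
time: 7.65
tcp_pos: [0.5481, 0.1092, 0.1309]
ee_rot: [0.59, 0.807, -0.0, -0.0]
ft_force: [1.0, 0.3, -7.0]
finger_gap: 0.272
grip_force: 79.2
```

>>> carry_out --pt "0 0 0.2 0 1" --pt "0 0 0.4 0 1" --pt "0 0 0.5 0 1" --pt "0 0 0.5 0 1"

```text
time: 8.15
tcp_pos: [0.5491, 0.1083, 0.1269]
ee_rot: [0.59, 0.808, 0.0, 0.001]
ft_force: [1.3, -4.6, -2.0]
finger_gap: 0.27
grip_force: 79.7
```

>>> carry_out --pt "-0.1 0 0.1 0 1" --pt "-0.1 0 0.3 0 1" --pt "-0.1 0 0.5 0 1" --pt "-0.1 0 0.5 0 1"

```text
time: 8.65
tcp_pos: [0.5492, 0.1077, 0.121]
ee_rot: [0.59, 0.808, -0.0, 0.001]
ft_force: [1.8, -5.0, -4.4]
finger_gap: 0.266
grip_force: 79.5
```

>>> carry_out --pt "-0.1 0.05 0.3 0 1" --pt "-0.1 0.05 0.6 0 1" --pt "-0.1 0.05 0.9 0 1" --pt "-0.1 0.05 1.1 0 1" --pt "-0.1 0.05 1.1 0 1"

```text
time: 9.28
tcp_pos: [0.5493, 0.1075, 0.11]
ee_rot: [0.59, 0.807, -0.0, -0.0]
ft_force: [1.8, -4.1, -6.6]
finger_gap: 0.264
grip_force: 79.4
```

Underside is at about 0.1045; another 3 mm should seat it.

>>> carry_out --pt "-0.1 0 0.2 0 1" --pt "-0.1 0 0.4 0 1" --pt "-0.1 0 0.4 0 1" --pt "-0.1 0 0.4 0 1"

```text
time: 9.78
tcp_pos: [0.5493, 0.1071, 0.1071]
ee_rot: [0.59, 0.807, 0.0, -0.0]
ft_force: [-1.7, -0.9, 5.7]
finger_gap: 0.267
grip_force: 80.6
```

Seated: the force has flipped upward and the height matches. Now I'll release, rise, and look.

>>> carry_out --pt "0 0 0 0 0.6" --pt "0 0 0 0 0.4" --pt "0 0 0 0 0.4" --pt "0 0 -1 0 0.3" --pt "0 0 -4 0 0.3" --pt "0 0 -8 0 0.3" --pt "0 0 -9 0 0.3" --pt "0 0 -9 0 0.3"

```text
time: 10.78
tcp_pos: [0.5499, 0.1066, 0.197]
ee_rot: [0.59, 0.807, 0.001, 0.001]
ft_force: [0.2, 0.4, 0.2]
finger_gap: 0.699
grip_force: 0.0
```

```bash
python3 - <<'E'
from h import *
import pickle
o=arm.get_obs();print(o["tcp_pos"])
s=snapshot("wrist");im=s["image"];pickle.dump(s,open("on.pkl","wb"))
c=snapshot("scene");e=cv2.resize(c["image"][125:215,240:345],(350,300),interpolation=2)
a=cv2.resize(im[80:380,200:440],(480,600));b=np.zeros((600,800-480-0,3),np.uint8);e=cv2.resize(e,(320,274));b[:274]=e
cv2.imwrite("pics/on.png",np.hstack([a,b]))
E
```

```text
[0.54986755 0.10655812 0.19698062]
```

View pics/on.png

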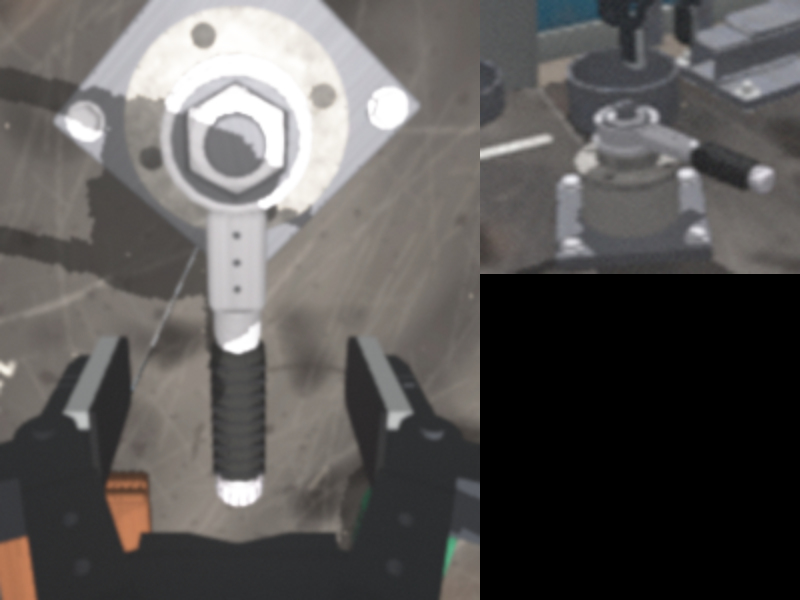

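The wrench is down on the washer with the stud through it, and its axis lies along the tool centre line. Now I'll move 7.6 cm back to the grip, go down and close.

>>> carry_out --pt "-4 0 2 0 0.3" --pt "-7.6 0 4 0 0.3" --pt "-7.6 0 7 0 0.3" --pt "-7.6 0 10 0 0.3" --pt "-7.6 0 10.3 0 0.5" --pt "-7.6 0 10.3 0 0.6" --grip_force 50

```text
time: 11.62
tcp_pos: [0.5726, 0.0342, 0.093]
ee_rot: [0.59, 0.808, -0.0, -0.0]
ft_force: [0.9, 0.2, 0.9]
finger_gap: 0.403
grip_force: 0.0
```

>>> carry_out --pt "0 0 0 0 0.8" --pt "0 0 0 0 1" --pt "0 0 0 0 1" --pt "0 0 0 0 1" --grip_force 50

```text
time: 12.12
tcp_pos: [0.5732, 0.0341, 0.094]
ee_rot: [0.59, 0.808, 0.0, 0.001]
ft_force: [0.1, -0.7, 1.5]
finger_gap: 0.272
grip_force: 53.6
```

```bash
cat > t.py <<'E'
from h import *
o=arm.get_obs();C=np.array([.5343,.1545]);p=o["tcp_pos"][:2];d=p-C;f=o["ft_force"];x=R.from_quat(o["ee_rot"]).as_matrix()[:,0]
print("t",o["time"],"bearing",np.degrees(np.arctan2(d[1],d[0])).round(2),"yaw-180",(np.degrees(np.arctan2(x[1],x[0]))-180).round(2),"r",np.linalg.norm(d).round(4),"z",o["tcp_pos"][2].round(4),"tool F",totool(f,o).round(1),"M",o["torque"].round(2),"Tnut",(d[0]*f[1]-d[1]*f[0]+o["torque"][2]).round(2),"gap",round(o["finger_gap"],3))
E
python3 t.py
python3 -c "
import numpy as np
for t in np.arange(.02,.33,.02): print(round(t,2),round(12.6*(1-np.cos(t)),2),round(-12.6*np.sin(t),2))"
```

```text
t 12.125 bearing -72.11 yaw-180 -72.29 r 0.1265 z 0.094 tool F [-0.7 -0.1 -1.5] M [0.11 0.09 0.14] Tnut 0.12 gap 0.272
0.02 0.0 -0.25
0.04 0.01 -0.5
0.06 0.02 -0.76
0.08 0.04 -1.01
0.1 0.06 -1.26
0.12 0.09 -1.51
0.14 0.12 -1.76
0.16 0.16 -2.01
0.18 0.2 -2.26
0.2 0.25 -2.5
0.22 0.3 -2.75
0.24 0.36 -3.0
0.26 0.42 -3.24
0.28 0.49 -3.48
0.3 0.56 -3.72
0.32 0.64 -3.96
```

Grip held. First arc is 0.2 rad, covering the play and the start of the turn.

>>> carry_out --pt "0 -0.5 0 0.04 1" --pt "0.04 -1.01 0 0.08 1" --pt "0.09 -1.51 0 0.12 1" --pt "0.16 -2.01 0 0.16 1" --pt "0.25 -2.5 0 0.2 1" --pt "0.25 -2.5 0 0.2 1"

```text
time: 12.88
tcp_pos: [0.549, 0.0282, 0.0939]
ee_rot: [0.668, 0.745, 0.0, 0.001]
ft_force: [1.8, -2.3, 3.7]
finger_gap: 0.272
grip_force: 53.8
```

```bash
python3 t.py
```

```text
t 12.875 bearing -83.37 yaw-180 -83.76 r 0.1271 z 0.0939 tool F [-2.5  1.5 -3.7] M [-0.24 -0.35  0.32] Tnut 0.51 gap 0.272
```

>>> carry_out --pt "0.01 -0.5 0 0.04 1" --pt "0.04 -1.01 0 0.08 1" --pt "0.09 -1.51 0 0.12 1" --pt "0.09 -1.51 0 0.12 1"

```text
time: 13.38
tcp_pos: [0.534, 0.0273, 0.0939]
ee_rot: [0.711, 0.703, 0.0, 0.001]
ft_force: [3.0, -5.0, 3.3]
finger_gap: 0.272
grip_force: 53.9
```

```bash
python3 t.py
```

```text
t 13.375 bearing -90.12 yaw-180 -90.59 r 0.1272 z 0.0939 tool F [-4.9  3.1 -3.3] M [-0.43 -0.4   0.4 ] Tnut 0.78 gap 0.272
```

>>> carry_out --pt "0.05 -0.5 0 0.04 1" --pt "0.08 -1.01 0 0.08 1" --pt "0.13 -1.51 0 0.12 1" --pt "0.13 -1.51 0 0.12 1"

```text
time: 13.88
tcp_pos: [0.519, 0.0282, 0.0939]
ee_rot: [0.751, 0.66, 0.0, 0.002]
ft_force: [2.0, -7.2, 3.3]
finger_gap: 0.274
grip_force: 54.1
```

```bash
python3 t.py
```

```text
t 13.875 bearing -96.91 yaw-180 -97.42 r 0.1272 z 0.0939 tool F [-6.9  3.  -3.3] M [-0.65 -0.37  0.42] Tnut 0.79 gap 0.274
```

>>> carry_out --pt "-0.06 -0.25 0 0.02 1" --pt "-0.07 -0.5 0 0.04 1" --pt "-0.05 -0.76 0 0.06 1" --pt "-0.05 -0.76 0 0.06 1"

```text
time: 14.38
tcp_pos: [0.5118, 0.0293, 0.0938]
ee_rot: [0.771, 0.637, 0.001, 0.002]
ft_force: [3.7, -3.9, 3.4]
finger_gap: 0.273
grip_force: 54.3
```

```bash
python3 t.py
```

```text
t 14.375 bearing -100.19 yaw-180 -100.84 r 0.1272 z 0.0938 tool F [-3.1  4.3 -3.4] M [-0.49 -0.52  0.61] Tnut 1.16 gap 0.273
```

>>> carry_out --pt "-0.03 -0.25 0 0.02 1" --pt "-0.02 -0.5 0 0.04 1" --pt "-0.02 -0.5 0 0.04 1"

```text
time: 14.75
tcp_pos: [0.5067, 0.0303, 0.0938]
ee_rot: [0.784, 0.621, 0.001, 0.001]
ft_force: [3.0, -5.1, 3.2]
finger_gap: 0.273
grip_force: 54.3
```

```bash
python3 t.py
```

```text
t 14.75 bearing -102.53 yaw-180 -103.18 r 0.1272 z 0.0938 tool F [-4.2  4.1 -3.1] M [-0.41 -0.63  0.63] Tnut 1.14 gap 0.273
```

>>> carry_out --pt "-0.05 -0.25 0 0.02 1" --pt "-0.04 -0.5 0 0.04 1" --pt "-0.03 -0.76 0 0.06 1" --pt "-0.03 -0.76 0 0.06 1"

```text
time: 15.25
tcp_pos: [0.4991, 0.0322, 0.0937]
ee_rot: [0.802, 0.597, 0.001, 0.001]
ft_force: [4.9, -3.5, 3.6]
finger_gap: 0.267
grip_force: 54.2
```

```bash
python3 t.py
```

```text
t 15.25 bearing -106.04 yaw-180 -106.68 r 0.1273 z 0.0937 tool F [-2.   5.7 -3.6] M [-0.31 -0.74  0.62] Tnut 1.35 gap 0.267
```

>>> carry_out --pt "-0.02 -0.25 0 0.02 1" --pt "-0.01 -0.5 0 0.04 1" --pt "-0.01 -0.5 0 0.04 1"

```text
time: 15.62
tcp_pos: [0.4944, 0.0336, 0.0938]
ee_rot: [0.814, 0.581, 0.001, 0.001]
ft_force: [4.4, -3.0, 1.9]
finger_gap: 0.277
grip_force: 54.3
```

```bash
python3 t.py
```

```text
t 15.625 bearing -108.28 yaw-180 -108.96 r 0.1273 z 0.0938 tool F [-1.4  5.1 -1.9] M [-0.25 -0.75  0.65] Tnut 1.3 gap 0.277
```

Noise blurs the trend, so I'll average readings over a few control periods before going on.

```bash
cat > ta.py <<'E'
from h import *
C=np.array([.5343,.1545]);T=[];F=[]
for i in range(6):
    s=snapshot("wrist");o=arm.get_obs();d=o["tcp_pos"][:2]-C;f=o["ft_force"];F.append(totool(f,o));T.append([d[0]*f[1]-d[1]*f[0]+o["torque"][2],o["torque"][2]])
print(o["time"],"bearing",np.degrees(np.arctan2(d[1],d[0])).round(2),"T,Mz",np.mean(T,0).round(3),"sd",np.std(T,0).round(3),"F",np.mean(F,0).round(2))
import pickle,sys
pickle.dump((s,o),open(sys.argv[1],"wb"))
E
python3 ta.py p1.pkl
```

```text
15.925 bearing -108.28 T,Mz [1.241 0.64 ] sd [0.038 0.028] F [-1.14  4.74 -2.59]
```

>>> carry_out --pt "0 -0.25 0 0.02 1" --pt "0 -0.38 0 0.03 1"

```text
time: 16.18
tcp_pos: [0.491, 0.0348, 0.0938]
ee_rot: [0.822, 0.569, 0.001, 0.001]
ft_force: [5.7, -2.5, 3.2]
finger_gap: 0.272
grip_force: 54.6
```

```bash
python3 ta.py p2.pkl
```

```text
16.475 bearing -109.92 T,Mz [1.358 0.717] sd [0.085 0.028] F [-0.53  5.05 -2.99]
```

Still rising, so no click yet.

>>> carry_out --pt "0 -0.25 0 0.02 1" --pt "0.01 -0.5 0 0.04 1"

```text
time: 16.73
tcp_pos: [0.4864, 0.0366, 0.0938]
ee_rot: [0.834, 0.552, 0.001, 0.001]
ft_force: [4.7, -3.1, 3.4]
finger_gap: 0.274
grip_force: 54.8
```

```bash
python3 ta.py p3.pkl
```

```text
17.025 bearing -112.22 T,Mz [1.345 0.703] sd [0.032 0.017] F [-0.66  5.06 -2.84]
```

>>> carry_out --pt "0 -0.25 0 0.02 1" --pt "0.01 -0.5 0 0.04 1"

```text
time: 17.27
tcp_pos: [0.4818, 0.0385, 0.0937]
ee_rot: [0.845, 0.535, 0.001, 0.001]
ft_force: [3.8, -3.0, 3.0]
finger_gap: 0.272
grip_force: 54.9
```

```bash
python3 ta.py p4.pkl
```

```text
17.575 bearing -114.46 T,Mz [1.417 0.711] sd [0.03  0.023] F [-0.94  5.57 -2.76]
```

>>> carry_out --pt "0 -0.25 0 0.02 1" --pt "0.01 -0.5 0 0.04 1"

```text
time: 17.82
tcp_pos: [0.4773, 0.0407, 0.0937]
ee_rot: [0.855, 0.519, 0.001, 0.001]
ft_force: [5.1, -2.8, 2.2]
finger_gap: 0.275
grip_force: 55.0
```

```bash
python3 ta.py p5.pkl
```

```text
18.125 bearing -116.7 T,Mz [1.504 0.779] sd [0.109 0.033] F [-0.73  5.71 -3.18]
```

>>> carry_out --pt "0 -0.25 0 0.02 1" --pt "0 -0.38 0 0.03 1"

```text
time: 18.38
tcp_pos: [0.4739, 0.0424, 0.0938]
ee_rot: [0.863, 0.506, 0.001, 0.001]
ft_force: [4.9, -3.6, 2.7]
finger_gap: 0.272
grip_force: 55.1
```

```bash
python3 ta.py p6.pkl
```

```text
18.675 bearing -118.33 T,Mz [1.539 0.86 ] sd [0.043 0.011] F [-0.79  5.36 -3.02]
```

>>> carry_out --pt "0 -0.25 0 0.02 1" --pt "0 -0.38 0 0.03 1"

```text
time: 18.92
tcp_pos: [0.4706, 0.0442, 0.0937]
ee_rot: [0.87, 0.493, 0.001, 0.001]
ft_force: [5.0, -3.6, 3.1]
finger_gap: 0.271
grip_force: 55.1
```

```bash
python3 ta.py p7.pkl
```

```text
19.225 bearing -120.04 T,Mz [1.648 0.882] sd [0.08  0.015] F [-0.29  6.02 -2.97]
```

>>> carry_out --pt "0 -0.25 0 0.02 1" --pt "0 -0.38 0 0.03 1"

```text
time: 19.48
tcp_pos: [0.4674, 0.0461, 0.0938]
ee_rot: [0.877, 0.48, 0.001, 0.001]
ft_force: [5.3, -3.3, 2.4]
finger_gap: 0.277
grip_force: 55.2
```

```bash
python3 ta.py p8.pkl
```

```text
19.775 bearing -121.72 T,Mz [1.571 0.895] sd [0.064 0.022] F [-0.21  5.32 -2.61]
```

>>> carry_out --pt "0 -0.25 0 0.02 1" --pt "0 -0.38 0 0.03 1"

```text
time: 20.02
tcp_pos: [0.4642, 0.0482, 0.0937]
ee_rot: [0.884, 0.467, 0.001, 0.001]
ft_force: [5.3, -3.8, 2.9]
finger_gap: 0.273
grip_force: 55.3
```

```bash
python3 ta.py p9.pkl
```

```text
20.325 bearing -123.42 T,Mz [1.657 0.914] sd [0.081 0.025] F [-0.25  5.84 -2.62]
```

>>> carry_out --pt "0 -0.25 0 0.02 1" --pt "0 -0.38 0 0.03 1"

```text
time: 20.58
tcp_pos: [0.461, 0.0503, 0.0937]
ee_rot: [0.891, 0.453, 0.001, 0.001]
ft_force: [5.3, -2.6, 2.3]
finger_gap: 0.277
grip_force: 55.1
```

```bash
python3 ta.py p10.pkl
```

```text
20.875 bearing -125.16 T,Mz [1.695 0.924] sd [0.054 0.018] F [-0.28  6.07 -2.92]
```

>>> carry_out --pt "0 -0.25 0 0.02 1" --pt "0 -0.38 0 0.03 1"

```text
time: 21.12
tcp_pos: [0.4578, 0.0527, 0.0937]
ee_rot: [0.898, 0.44, 0.001, 0.001]
ft_force: [5.1, -3.1, 2.1]
finger_gap: 0.271
grip_force: 54.9
```

```bash
python3 ta.py p11.pkl
```

```text
21.425 bearing -126.97 T,Mz [1.515 0.83 ] sd [0.102 0.026] F [ 0.15  5.38 -2.42]
```

Torque and Mz both fell, so it has probably broken over. One small step will confirm it.

>>> carry_out --pt "0 -0.25 0 0.02 1" --pt "0 -0.38 0 0.03 1"

```text
time: 21.68
tcp_pos: [0.4546, 0.0551, 0.0937]
ee_rot: [0.905, 0.426, 0.001, 0.001]
ft_force: [5.3, -3.0, 3.5]
finger_gap: 0.272
grip_force: 54.6
```

```bash
python3 ta.py p12.pkl
```

```text
21.975 bearing -128.77 T,Mz [1.392 0.73 ] sd [0.041 0.04 ] F [ 0.18  5.2  -2.77]
```

Confirmed: the torque went 1.70, 1.52, 1.39 N m as the grip moved on, so the wrench has clicked. I'll stop and let go.

>>> carry_out --pt "0 0 0 0 0.6" --pt "0 0 0 0 0.4" --pt "0 0 0 0 0.2" --pt "0 0 0 0 0.2" --pt "0 0 -1 0 0.2" --pt "0 0 -4 0 0.2" --pt "0 0 -8 0 0.2" --pt "0 0 -12 0 0.2"

```text
time: 22.98
tcp_pos: [0.4528, 0.0556, 0.2149]
ee_rot: [0.905, 0.426, -0.0, -0.0]
ft_force: [-0.0, 0.1, -0.3]
finger_gap: 0.799
grip_force: 0.0
```

>>> carry_out --pt "0 0 -2 0 0.2" --pt "0 0 -2 0 0.2" --pt "0 0 -2 0 0.2"

```text
time: 23.35
tcp_pos: [0.4525, 0.0555, 0.2325]
ee_rot: [0.905, 0.426, -0.001, -0.001]
ft_force: [0.1, 0.7, -0.1]
finger_gap: 0.801
grip_force: 0.0
```

```bash
python3 - <<'E'
from h import *
a=snapshot("wrist")["image"];c=snapshot("scene")["image"]
cv2.imwrite("pics/end.png",np.hstack([cv2.resize(a[40:400,180:460],(420,540)),cv2.resize(c[110:230,225:309],(378,540))]))
E
```

```text
(no output)
```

View pics/end.png

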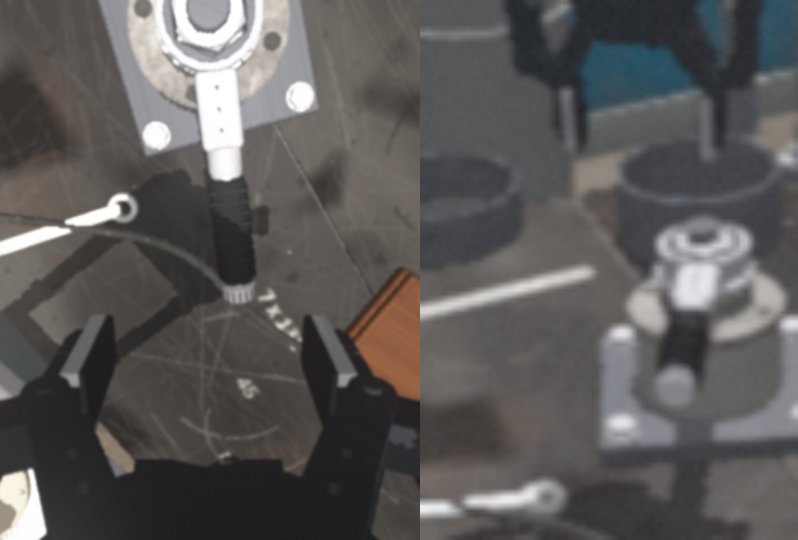

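The wrench sits flat on the nut, free of the gripper, and has sprung back several degrees. I'm handing the job in.

```bash
python3 -c "
from rig import arm
print(arm.finish_job())"
```

```text
the job is handed in; nothing more can be done
None
```

The nut is tightened: the wrench clicked at about 1.7 N m as I measured it, I stopped about 0.06 rad past the break-over (its stop is at 0.24 rad), let go, left the wrench seated on the nut and handed the job in at about 23 s (no verdict came back).

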